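# Take the pile apart and put each thing in its tray

## Robot

A 7-joint arm with a two-finger parallel gripper is mounted at the origin on a cart in front of the work surface, level with it; the furniture and walls round the work are solid. World frame = base frame: x ahead of the robot, y to its left, z up, the work surface at z = 0. Lengths are in m, angles in rad, forces in N, time in s.
With the tool pointing down it reaches from about 0.4 to 0.9 m from the base axis. Payload 5.5 kg.
Tool frame: the origin (TCP) lies midway between the tips of the shut fingers; the grasp point (between the pads) lies 19 mm behind it (manip.grip_depth is the distance from the TCP to the grasp point, in m); z points along the fingers, y is the line along which they close (so a half turn about z gives the same grasp; the last joint's range is limited). The gripper opens to 92 mm and grips with 3 to 60 N. Pads are 19 mm wide; open, the fingers measure 130 mm over their backs; the gripper's body (75 mm by 190 mm) begins 47 mm behind the grasp point.
Start: joints at [-1.046, 0.501, -0.427, 1.55, 0.221, 1.138, -0.21], TCP at [0.168, 0.628, 0.204] pointing down, gripper open.
Joint ranges: [-2.88, 2.88], [-0.31, 2.03], [-1.54, 1.56], [0.2, 2.42], [-1.41, 4.55], [0.19, 2.02], [-2.57, 2.57]. Speed limits (rad/s): [2.57, 2.57, 3.14, 3.14, 3.14, 3.14, 3.14].

## Interface

Orientations are given as a unit quaternion [x, y, z, w].
In Python, from bench import manip, effector, viewer gives the robot as it stands. Calls block until the motion is done:
- manip.move_pose(position, orientation): joint-space move of the TCP to a pose.
- manip.servo_line(position, ori=None, vel=0.15): straight line of the TCP; ori=None keeps the orientation; vel is the mean speed in m/s.
- manip.movej(angles): joint-space move.
- effector.open_jaws() and effector.close(f_grip=None): open the fingers fully, or close them until they stop; f_grip is the grip in N (None keeps the last).
- manip.sleep(seconds).
- manip.solve_ik(position, orientation): joint angles nearest the present ones, or None.
- viewer.get_image(name): name is "scene" or "top"; returns the picture (384x512x3 uint8, red, green, blue); there is no depth.
- viewer.get_calibration(name): a dict with "vfov" (degrees; the focal length in pixels is half the picture's height over the tangent of half this angle, whatever the lens; pixels are square), "cx", "cy" (the principal point, pixels), "dist_coeffs" ([k1, k2, p1, p2, k3] as OpenCV has them; the pictures are not rectified), "eye" and "attitude" of the camera in the world. Camera axes: x right, y down, z forward; pixel columns grow to the right and rows downward; lengths in m; the calibration is good to about 2 mm. A picture is of the moment at which its call begins. get_calibration takes no time and is no camera call.
A pose or a line that the arm cannot do raises manip.PlanningError and nothing moves.
- manip.hand_in(): hands the job in, once; it reports no verdict.
Readings, each from a call of its own:
- manip.current_clock(): time.
- manip.current_q(): joint angles.
- manip.current_joint_velocities(): joint speeds.
- manip.current_tau(): joint torques, N m.
- manip.current_tool_pos(): TCP position.
- manip.current_tcp_rot(): TCP orientation.
- manip.current_force(): force on the tool from outside, world axes, zero at the start.
- manip.current_wrist_torque(): the same for the moment, N m.
- manip.current_finger_gap(): finger opening in m.
Only numpy, scipy, OpenCV 4.12 (cv2) and the standard library are available. Lean on these libraries where they do the work, as an engineer would, in place of code of your own. Each camera call takes 0.05 s, during which the arm holds its last target. There are 200 camera calls.

## Task

Someone has piled a dropper bottle, a carton, a round tin and a metal tube block on top of one another on the bench. Take the pile apart from the top down, one thing at a time, and set each upright and flat inside the lip of the grey tray made for its shape: bottle in the small round tray, carton in the near-square one, tin in the large round one, block in the long one. Let nothing topple, and leave the timer and the blue tube rack where they are.

Things in the scene. Friction and masses are not known exactly. Their poses are not given: they have to be found in the camera images.
- bottle: White plastic dropper bottle with an orange cap, 32 mm diameter, 66 mm tall (plain body up to 56 mm), upright on top of the pile, about on the carton's middle. Its foot is a little rounded, so it may stand leaning by 0.05 rad. Origin: centre of its underside; z up. About 30 g
- carton_box: White carton, 50 x 62 x 100 mm tall (its x, y, z), closed and rigid, upright on the tin at any yaw. Origin: centre of its underside; z up. About 110 g
- tin: Flat round aluminium tin with its lid on (one rigid piece), 66 mm diameter, 28 mm tall, on the middle of the block. Origin: centre of its underside; z up. About 120 g
- block: Aluminium micro-tube block, 66 x 112 x 34 mm tall (its x, y, z), with three wells at each end of its top; the bottom of the pile, on the bench. Origin: centre of its underside; z up. About 350 g
- small_tray: Small round grey plastic tray for the bottle, recess 52 mm in diameter, outside 64 mm. Fixed to the bench; 3 mm floor, with a lip 6 mm wide whose top is 6 mm above the bench. Origin: centre of its underside, on the bench; z up
- square_tray: Near-square grey plastic tray for the carton, recess 70 mm (its x) x 82 mm (its y), outside 82 x 94 mm. Fixed to the bench; 3 mm floor, with a lip 6 mm wide whose top is 6 mm above the bench. Origin: centre of its underside, on the bench; z up
- round_tray: Large round grey plastic tray for the tin, recess 86 mm in diameter, outside 98 mm. Fixed to the bench; 3 mm floor, with a lip 6 mm wide whose top is 6 mm above the bench. Origin: centre of its underside, on the bench; z up
- long_tray: Long grey plastic tray for the block, recess 86 mm (its x) x 132 mm (its y), outside 98 x 144 mm. Fixed to the bench; 3 mm floor, with a lip 6 mm wide whose top is 6 mm above the bench. Origin: centre of its underside, on the bench; z up
- timer: Bystander: white bench timer lying flat, 60 x 64 x 18 mm. Origin: centre of its underside
- tube_rack: Bystander: blue micro-tube rack, 58 x 90 x 40 mm. Origin: centre of its underside
Mind the look-alikes: they are no part of the job. Leave any pink or yellow look-alike of the bottle alone.

How it is judged:
By the outcome, as a careful person would: the job done as asked, in the order asked, and still so for the second after the job is handed in, with the robot touching nothing.
It also fails if it takes over 109 s, if anything falls off the work surface, if the arm or the gripper's body presses on something with over 40 N, if the wrist force passes 120 N, or if a joint passes its speed limit or range.

## Working session

There is one attempt and no reset: what is moved stays moved. The work goes in short steps, each a Python script; the robot and the scene stay as the last script left them, time stands still between calls to the robot, and variables do not carry over. Pictures are saved under pics/ and viewed, on a budget of 14 in all, crops included, one or two more only if the job needs it, and the job is handed in when it is done.

```bash
ls; mkdir -p pics
python3 - <<'E'
from bench import manip, effector, viewer
import cv2
for n in ("scene","top"):
    im=viewer.get_image(n); cv2.imwrite(f"pics/{n}0.png",im[:,:,::-1]); print(n,viewer.get_calibration(n))
print(manip.current_clock(),manip.current_tcp_rot(),manip.grip_depth, manip.current_finger_gap())
E
```

```text
pics
scene {'vfov': 52.47531482257371, 'cx': 259.6799224104421, 'cy': 187.53447537900584, 'dist_coeffs': array([0.0202422, 0.       , 0.       , 0.       , 0.       ]), 'eye': array([ 0.01752336, -0.90726366,  0.63440101]), 'attitude': array([ 0.81576066, -0.22680117,  0.15019963, -0.51042711])}
top {'vfov': 44.496604291141026, 'cx': 257.4054952084005, 'cy': 196.35937074820689, 'dist_coeffs': array([0.03079496, 0.        , 0.        , 0.        , 0.        ]), 'eye': array([ 0.27490204, -0.01985275,  1.43130936]), 'attitude': array([-0.68982687,  0.71621981, -0.07637519,  0.07304042])}
0.1 [ 1.30521949e-01  9.91445032e-01 -8.64517692e-04 -1.47003706e-04] 0.0188 0.09201542710537298
```

View pics/scene0.png

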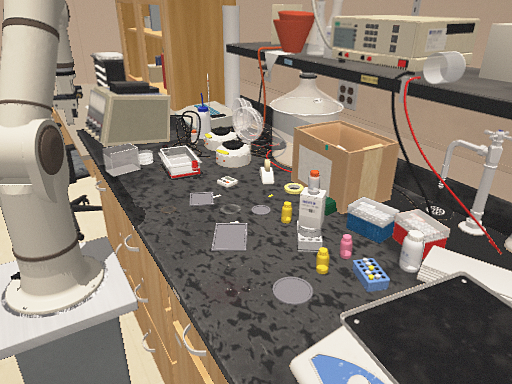

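View pics/top0.png

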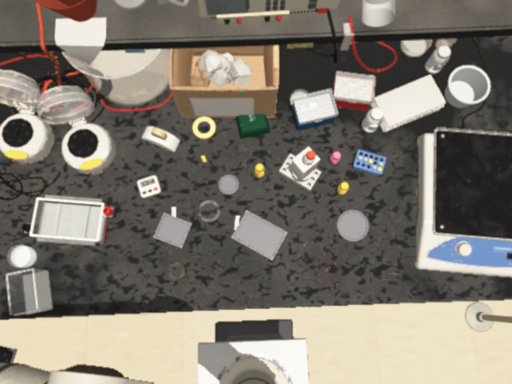

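The top view shows the pile at about (302,167). The trays are at (228,184) small round, (173,230) square, (260,235) long and (352,225) large round. The timer is at (149,186) and the rack at (370,161). The look-alikes are yellow bottles at (259,171) and (343,187) and a pink one at (336,158). The white bottle with the orange cap on the pile is the one meant. I'll check that in an enlarged crop of both views.

Run:
```python
import cv2,numpy as np
t=cv2.imread("pics/top0.png")[135:275,130:390]; s=cv2.imread("pics/scene0.png")[160:310,180:400]
cv2.imwrite("pics/tcrop.png",cv2.resize(t,None,fx=3,fy=3,interpolation=cv2.INTER_CUBIC))
cv2.imwrite("pics/scrop.png",cv2.resize(s,None,fx=3.6,fy=3.6,interpolation=cv2.INTER_CUBIC))
```

```text
(no output)
```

View pics/tcrop.png

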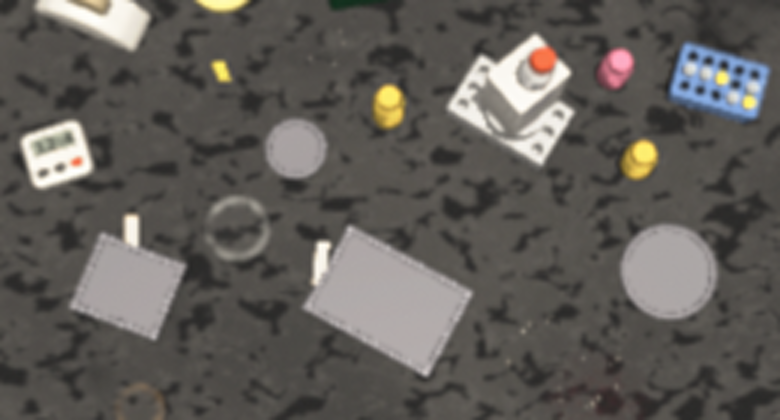

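View pics/scrop.png

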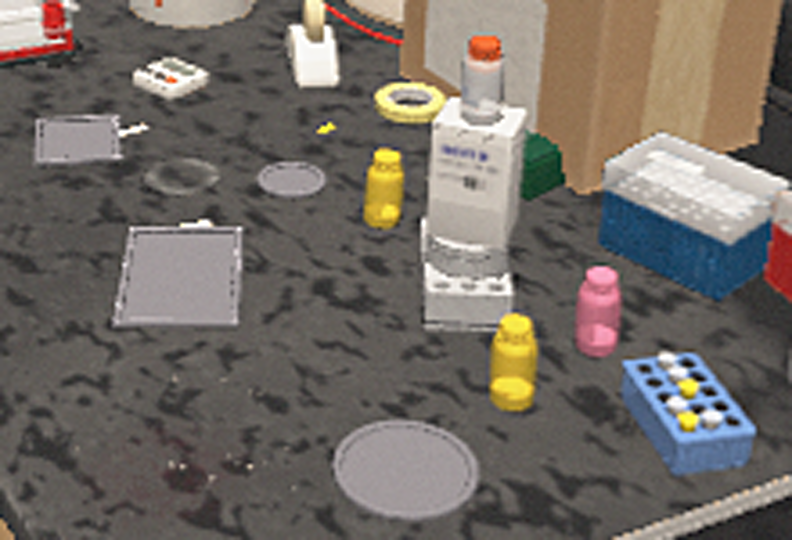

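The crops confirm the target: the white bottle with the orange cap on the carton, at top view (310,155) and scene (314,174). The yellow and pink ones stand on the bench. Next I measure from masks and corners.

```bash
cat > h.py <<'E'
import numpy as np, cv2
from scipy.spatial.transform import Rotation as R
from bench import manip, effector, viewer
def rays(n,px):
    c=viewer.get_calibration(n); f=192/np.tan(np.radians(c["vfov"]/2))
    K=np.array([[f,0,c["cx"]],[0,f,c["cy"]],[0,0,1]])
    u=cv2.undistortPoints(np.float64(px).reshape(-1,1,2),K,c["dist_coeffs"])[:,0]
    d=np.c_[u,np.ones(len(u))]@R.from_quat(c["attitude"]).as_matrix().T
    return c["eye"],d/np.linalg.norm(d,axis=1)[:,None]
def plane(n,px,z):
    e,d=rays(n,px); return e+d*((z-e[2])/d[:,2])[:,None]
def tri(pt,ps):
    """points from top & scene pixels; returns points and ray gaps"""
    (a,da),(b,db)=rays("top",pt),rays("scene",ps); out=[]
    for u,v in zip(da,db):
        s=np.linalg.lstsq(np.c_[u,-v],b-a,rcond=None)[0]; p,q=a+u*s[0],b+v*s[1]
        out.append([*(p+q)/2,np.linalg.norm(p-q)])
    return np.array(out)
def grab(n,name=None):
    im=viewer.get_image(n)[:,:,::-1].copy()
    if name: cv2.imwrite(f"pics/{name}.png",im)
    return im
def down(yaw):  # tool down, closing line (tool y) at world angle yaw
    y=np.array([np.cos(yaw),np.sin(yaw),0]); z=np.array([0,0,-1.])
    return R.from_matrix(np.c_[np.cross(y,z),y,z]).as_quat()
def blobs(mask,amin):
    cs=cv2.findContours(mask.astype(np.uint8),cv2.RETR_EXTERNAL,cv2.CHAIN_APPROX_NONE)[0]
    return [c for c in cs if cv2.contourArea(c)>amin]
E
python3 - <<'E'
from h import *
np.set_printoptions(precision=4,suppress=True)
T=cv2.imread("pics/top0.png").astype(int);S=cv2.imread("pics/scene0.png").astype(int)
def orange(I): return (I[:,:,2]>170)&(I[:,:,1]<130)&(I[:,:,0]<100)
for n,I,(x0,x1,y0,y1) in (("top",T,(290,330,140,180)),("scene",S,(300,330,165,190))):
    m=np.zeros(I.shape[:2],bool); m[y0:y1,x0:x1]=orange(I)[y0:y1,x0:x1]
    ys,xs=np.nonzero(m); print(n,"cap",xs.mean(),ys.mean(),len(xs),xs.min(),xs.max(),ys.min(),ys.max())
cen={}
for n,I,(x0,x1,y0,y1) in (("top",T,(145,380,170,270)),("scene",S,(180,330,185,310))):
    sat=I.max(2)-I.min(2); v=I.mean(2)
    m=np.zeros(I.shape[:2],np.uint8); m[y0:y1,x0:x1]=((sat<25)&(v>110)&(v<185))[y0:y1,x0:x1]
    m=cv2.morphologyEx(m,cv2.MORPH_OPEN,np.ones((5,5)))
    for c in blobs(m,80):
        p=plane(n,c[:,0],0.003)
        r=cv2.minAreaRect(np.float32(p[:,:2]*1000)); e=cv2.fitEllipse(np.float32(p[:,:2]*1000))
        M=cv2.moments(c);print(n,"px",M['m10']/M['m00'],M['m01']/M['m00'],"rect",np.round(r[0]+r[1]+(r[2],),1),"ell",np.round(e[0]+e[1],1))
t=lambda l:(np.array(l)+.5)/3-.5+[130,135]
s=lambda l:(np.array(l)+.5)/3.6-.5+[180,160]
print("carton top L,B,R,T",plane("top",t([[487,84],[523,123],[572,73],[537,34]]),.162))
print("carton scene L,R(near) ",plane("scene",s([[443,97],[527,108],[431,121],[514,135]]),.162))
print("block top",plane("top",t([[447,103],[485,50],[575,112],[543,152]]),.034))
print("block scene front-left,right, back-left",plane("scene",s([[425,284],[512,289],[423,220]]),.034))
E
```

```text
top cap 310.51020408163265 154.55102040816325 49 307 314 151 158
scene cap 314.22 172.9 50 310 318 170 176
top px 172.1378797535585 229.82451667728913 rect [486.9 232.8  96.5  84.3  66.4] ell [487.2 232.2  93.6 108.9]
top px 258.96643835616436 234.66255707762556 rect [462.6 -32.  149.2 100.7  58.9] ell [462.5 -32.2 111.6 166.8]
top px 352.502642007926 225.01717305151917 rect [ 481.3 -320.7   95.7   92.9   87.9] ell [ 481.2 -320.7   95.2   96.1]
top px 228.3327605956472 184.0463917525773 rect [624.7  56.5  59.7  58.   87.9] ell [624.7  57.   60.6  61.9]
scene px 292.1150696150696 290.1752661752662 rect [ 482.4 -318.9   93.7   96.    59.4] ell [ 480.9 -318.7   93.5   97.4]
scene px 308.9323232323232 245.73434343434343 rect [ 633.  -195.7   44.9   70.3   59.7] ell [ 631.8 -190.9   45.6   75.3]
scene px 229.85844748858446 237.2009132420091 rect [459.9 -33.9 130.5  90.6  60.4] ell [460.3 -34.6 101.4 150.2]
scene px 309.62897699461575 226.08712677435142 rect [ 701.9 -106.5  121.    70.8   50.9] ell [ 704.1 -102.4   73.3  128.8]
scene px 260.5882352941176 210.05392156862746 rect [622.   54.2  47.9  57.7  59.8] ell [623.7  56.8  50.2  65.2]
scene px 201.04279835390946 198.57695473251027 rect [487.4 233.5  84.2  79.6  60. ] ell [486.5 234.5  82.7  91.9]
carton top L,B,R,T [[ 0.6406 -0.1318  0.162 ]
 [ 0.6017 -0.1633  0.162 ]
 [ 0.6483 -0.212   0.162 ]
 [ 0.6878 -0.1815  0.162 ]]
carton scene L,R(near)  [[ 0.6448 -0.1299  0.162 ]
 [ 0.6892 -0.1781  0.162 ]
 [ 0.6113 -0.1591  0.162 ]
 [ 0.6508 -0.2087  0.162 ]]
block top [[ 0.6588 -0.1009  0.034 ]
 [ 0.7141 -0.1429  0.034 ]
 [ 0.6443 -0.2317  0.034 ]
 [ 0.6034 -0.1963  0.034 ]]
block scene front-left,right, back-left [[ 0.5972 -0.1825  0.034 ]
 [ 0.6512 -0.2222  0.034 ]
 [ 0.6541 -0.1029  0.034 ]]
```

```bash
cat >> h.py <<'E'
P=lambda *a: np.array(a,float)
def report(tag):
    print(tag,"t",round(manip.current_clock(),1),"tcp",np.round(manip.current_tool_pos(),4),"gap",round(manip.current_finger_gap(),4),"F",np.round(manip.current_force(),1))
def pick(xy,z,yaw,f,zup,zlift):
    q=down(yaw); manip.move_pose([*xy,zup],q); manip.servo_line([*xy,z],vel=.12); report("at")
    effector.close(f); report("grip"); manip.servo_line([*xy,zlift],vel=.12); report("lift")
def place(xy,z,yaw,ztrav,zup):
    """z: TCP height at which the thing should just rest; feels for contact from 4 mm above"""
    manip.move_pose([*xy,ztrav],down(yaw)); manip.servo_line([*xy,z+.025],vel=.15); manip.servo_line([*xy,z+.004],vel=.04)
    manip.sleep(.3); f0=manip.current_force()[2]
    for k in range(8):
        h=z+.003-.001*k; manip.servo_line([*xy,h],vel=.02); df=manip.current_force()[2]-f0
        if abs(df)>1.5: break
    report(f"down k={k} df={df:.1f}"); effector.open_jaws(); manip.servo_line([*xy,zup],vel=.15); report("off")
E
python3 - <<'E'
from h import *
np.set_printoptions(precision=4,suppress=True)
t=lambda l:(np.array(l)+.5)/3-.5+[130,135]
s=lambda l:(np.array(l)+.5)/3.6-.5+[180,160]
print("cap",tri([[310.5,154.55]],[[314.2,172.9]]))
print("trays",tri([[172.14,229.82],[258.97,234.66],[352.5,225.02],[228.33,184.05]],[[201.04,198.58],[229.86,237.2],[292.1,290.2],[260.6,210.05]]))
print("carton L,T,B,R",tri(t([[487,84],[537,34],[523,123],[572,73]]),s([[443,97],[527,108],[431,121],[514,135]])))
print("block B,R,L",tri(t([[543,152],[575,112],[447,103]]),s([[425,284],[512,289],[423,220]])))
for xy,z,y in (((.655,-.18),.178,.3),((.655,-.18),.35,.3),((.624,.057),.019,.3),((.647,-.17),.113,.7),((.487,.233),.06,-.42),((.487,.233),.25,-.42),((.655,-.168),.01,-.61),((.4625,-.032),.012,-.52),((.481,-.32),.01,-.6),((.481,-.32),.25,-.6)):
    q=manip.solve_ik([*xy,z],down(y)); print(xy,z,y,None if q is None else np.round(q,2))
E
```

```text
cap [[ 0.6434 -0.1769  0.2223  0.0012]]
trays [[ 0.4864  0.2325  0.0029  0.0008]
 [ 0.4618 -0.0326 -0.001   0.0012]
 [ 0.4805 -0.3205  0.0027  0.0009]
 [ 0.6241  0.0572  0.0026  0.0009]]
carton L,T,B,R [[ 0.6413 -0.1323  0.1635  0.0025]
 [ 0.6869 -0.1811  0.1639  0.0006]
 [ 0.6035 -0.1644  0.1655  0.0059]
 [ 0.6478 -0.2117  0.1641  0.0003]]
block B,R,L [[ 0.5963 -0.1925  0.0415  0.0117]
 [ 0.6427 -0.2308  0.0416  0.0009]
 [ 0.658  -0.1003  0.0319  0.003 ]]
(0.655, -0.18) 0.178 0.3 [ 0.01  0.56  0.32  1.51 -0.19  1.1   0.67]
(0.655, -0.18) 0.35 0.3 [-0.03  0.45  0.39  1.29 -0.17  1.43  0.65]
(0.624, 0.057) 0.019 0.3 [-0.17  0.65  0.04  1.74 -0.04  0.75  0.2 ]
(0.647, -0.17) 0.113 0.7 [ 0.05  0.6   0.24  1.59 -0.16  0.97  1.04]
(0.487, 0.233) 0.06 -0.42 [-0.52  0.46  0.03  1.95 -0.02  0.73 -0.9 ]
(0.487, 0.233) 0.25 -0.42 [-0.5   0.23 -0.    1.79  0.    1.13 -0.92]
(0.655, -0.168) 0.01 -0.61 [ 0.    0.75  0.3   1.62 -0.28  0.82 -0.19]
(0.4625, -0.032) 0.012 -0.52 [-0.18  0.46  0.23  2.16 -0.19  0.55 -0.33]
(0.481, -0.32) 0.01 -0.6 [-0.05  0.76  0.81  1.89 -0.75  0.82  0.56]
(0.481, -0.32) 0.25 -0.6 [-0.07  0.37  0.79  1.72 -0.29  1.17  0.2 ]
```

Two-view heights agree with the text: cap 0.222, carton top about 0.164, trays about 0.003. Taking the bottle now.

Run:
```python
from h import *
p=manip.current_tool_pos(); manip.servo_line([p[0],p[1],.33],vel=.2)
pick((.6434,-.1769),.179,.3,8,.32,.30)
place((.6243,.057),.020,.3,.25,.15)
manip.move_pose([.5,.25,.3],down(.3)); report("park")
T=grab("top","top1");S=grab("scene","scene1")
v=lambda I,x0,x1,y0,y1: cv2.resize(I[y0:y1,x0:x1],(400,400),interpolation=cv2.INTER_CUBIC)
cv2.imwrite("pics/c1.png",np.hstack([v(T,210,330,120,240),v(S,230,350,140,260)]))
```

```text
at t 5.5 tcp [ 0.6441 -0.1772  0.18  ] gap 0.0918 F [-0.1  1.  -0. ]
grip t 6.5 tcp [ 0.6434 -0.1769  0.179 ] gap 0.0299 F [-0.2  0.1 -1.3]
lift t 7.6 tcp [ 0.6429 -0.1767  0.2989] gap 0.0303 F [ 0.5  0.5 -0.2]
down k=4 df=5.4 t 12.3 tcp [0.6245 0.0568 0.0197] gap 0.0302 F [-1.8 -0.5  5.1]
off t 14.4 tcp [0.6234 0.057  0.149 ] gap 0.0918 F [-0.2 -0.  -1.3]
park t 15.5 tcp [0.5004 0.2484 0.299 ] gap 0.092 F [-0.2 -1.2 -0.2]
```

View pics/c1.png

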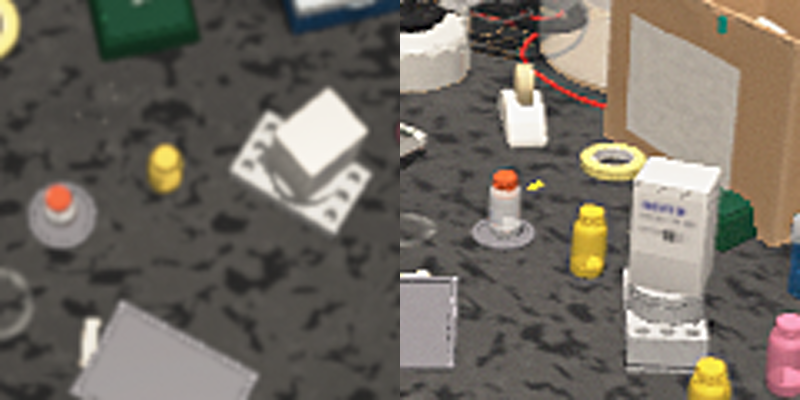

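The bottle now stands in the small tray: (58,205) in the left panel, (505,215) in the right. Next I fit the carton's bare top face.

Run:
```python
from h import *
T=cv2.imread("pics/top1.png").astype(int)
for th in (205,215,225):
    m=np.zeros(T.shape[:2],np.uint8); m[140:180,285:325]=(T.min(2)>th)[140:180,285:325]
    m=cv2.morphologyEx(m,cv2.MORPH_OPEN,np.ones((3,3)))
    for c in blobs(m,60):
        p=plane("top",c[:,0],.163)[:,:2]*1000; r=cv2.minAreaRect(np.float32(p)); M=cv2.moments(c)
        print(th,M['m10']/M['m00'],M['m01']/M['m00'],np.round(r[0]+r[1]+(r[2],),1),plane("top",[[M['m10']/M['m00'],M['m01']/M['m00']]],.163)[0].round(4))
for n,w in(("square",(172,230)),("long",(259,235))):
    I=T; sat=I.max(2)-I.min(2); v=I.mean(2); m=((sat<25)&(v>110)&(v<185)).astype(np.uint8)
    m=cv2.morphologyEx(m,cv2.MORPH_OPEN,np.ones((5,5)))
    for c in blobs(m,300):
        if cv2.pointPolygonTest(c,w,False)>0:
            print(n,cv2.boxPoints(cv2.minAreaRect(np.float32(plane("top",c[:,0],.005)[:,:2]*1000))).round(0).tolist())
```

```text
205 305.7110042735043 159.18269230769232 [ 649.5 -170.4   49.    59.    35.6] [ 0.649  -0.1707  0.163 ]
215 305.6335504885993 159.1530944625407 [ 649.1 -170.9   47.4   58.8   36.5] [ 0.6491 -0.1705  0.163 ]
225 305.64808362369337 159.3861788617886 [ 649.2 -170.4   46.2   57.8   37. ] [ 0.6485 -0.1705  0.163 ]
long [[382.0, -70.0], [467.0, -122.0], [543.0, 5.0], [458.0, 56.0]]
```

Run:
```python
from h import *
pick((.647,-.1715),.113,.66,20,.25,.27)
place((.4867,.2327),.054,-.412,.25,.2)
manip.move_pose([.5,.10,.3],down(-.5)); report("park")
T=grab("top","top2");S=grab("scene","scene2")
v=lambda I,x0,x1,y0,y1: cv2.resize(I[y0:y1,x0:x1],(400,300),interpolation=cv2.INTER_CUBIC)
cv2.imwrite("pics/c2.png",np.vstack([np.hstack([v(T,260,340,130,190),v(S,270,350,200,260)]),np.hstack([v(T,120,240,170,260),v(S,160,280,140,230)])]))
```

```text
at t 18.5 tcp [ 0.6477 -0.1718  0.114 ] gap 0.0917 F [0.4 0.4 0.2]
grip t 19.3 tcp [ 0.647  -0.1715  0.113 ] gap 0.0501 F [0.1 0.2 0.5]
lift t 20.7 tcp [ 0.6465 -0.1713  0.2689] gap 0.0499 F [-0.7  0.3 -1.1]
down k=4 df=5.9 t 25.8 tcp [0.4871 0.2327 0.0537] gap 0.0496 F [-0.2 -0.9  5.6]
off t 27.8 tcp [0.486  0.2324 0.1991] gap 0.0916 F [ 0.5 -0.4 -0.3]
park t 28.5 tcp [0.4993 0.1014 0.2991] gap 0.0916 F [0.5 0.6 0.6]
```

View pics/c2.png

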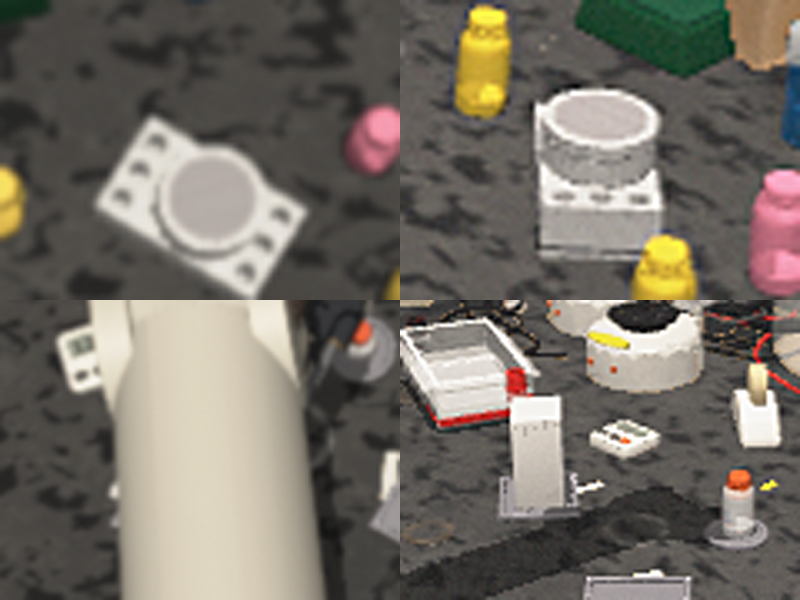

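The carton stands upright in its tray at (537,455) in the lower-right panel. The tin's lid disc is at (211,196) top and (602,116) scene in the crops.

Run:
```python
from h import *
np.set_printoptions(precision=4,suppress=True)
t=(np.array([[211,196]])+.5)/5-.5+[260,130]; s=(np.array([[202,117]])+.5)/5-.5+[270,200]
print(tri(t,s),plane("top",t,.062),plane("scene",s,.062))
c=(np.array([[150,116],[308,210],[258,297],[96,205]])+.5)/5-.5+[260,130]
print("block top corners",plane("top",c,.034), plane("top",c,.0))
```

```text
[[ 0.649  -0.1691  0.0619  0.0003]] [[ 0.6491 -0.1692  0.062 ]] [[ 0.6487 -0.1692  0.062 ]]
block top corners [[ 0.7096 -0.1373  0.034 ]
 [ 0.6456 -0.2314  0.034 ]
 [ 0.5919 -0.1973  0.034 ]
 [ 0.6537 -0.1011  0.034 ]] [[ 0.7202 -0.1402  0.    ]
 [ 0.6546 -0.2365  0.    ]
 [ 0.5996 -0.2016  0.    ]
 [ 0.6629 -0.1031  0.    ]]
```

Run:
```python
from h import *
for z in (.25,.009): print(np.round(manip.solve_ik([.4808,-.3203,z],down(-1.2)),2))
pick((.649,-.169),.040,-.6,25,.15,.2)
place((.4808,-.3203),.009,-1.2,.2,.15)
manip.move_pose([.45,.15,.3],down(-.5)); report("park")
T=grab("top","top3");S=grab("scene","scene3")
v=lambda I,x0,x1,y0,y1: cv2.resize(I[y0:y1,x0:x1],(400,300),interpolation=cv2.INTER_CUBIC)
cv2.imwrite("pics/c3.png",np.vstack([np.hstack([v(T,260,340,130,190),v(S,270,350,200,260)]),np.hstack([v(T,300,400,180,255),v(S,240,340,245,320)])]))
```

```text
[-0.38  0.7   1.4   1.72 -0.71  1.35 -0.04]
[ 0.05  0.7   0.65  1.89 -0.61  0.76 -0.15]
at t 31.0 tcp [ 0.6497 -0.1694  0.0409] gap 0.092 F [ 0.5  0.3 -0.5]
grip t 32.4 tcp [ 0.649 -0.169  0.04 ] gap 0.0001 F [-0.1  1.  -0.1]
lift t 33.9 tcp [ 0.6485 -0.1687  0.199 ] gap 0.0002 F [-0.  -0.7 -0.9]
down k=7 df=0.4 t 39.0 tcp [ 0.4807 -0.3203  0.0049] gap 0.0001 F [0.5 0.  0.3]
off t 41.6 tcp [ 0.4803 -0.3196  0.1491] gap 0.0918 F [ 0.3 -0.3 -0.4]
park t 43.4 tcp [0.4503 0.1486 0.2995] gap 0.0919 F [-0.2 -0.1 -0. ]
```

View pics/c3.png

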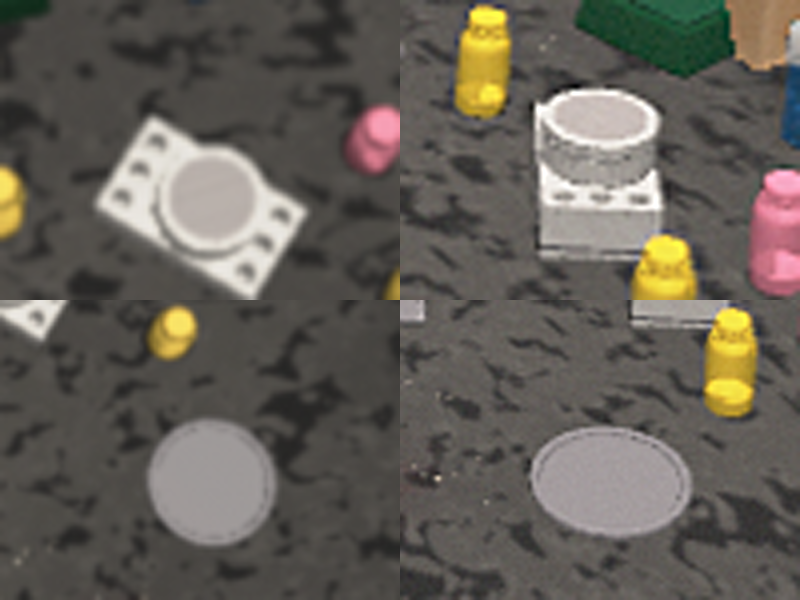

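The tin grasp failed: the gap went to 0 with no force, and the tin at (211,196) has not moved. My script should have stopped there. The fingertips may sit higher when open, so I'll go back over the tin, look side-on, and not close yet.

Run:
```python
from h import *
manip.move_pose([.649,-.169,.12],down(-.6)); manip.servo_line([.649,-.169,.040],vel=.12); report("at")
S=grab("scene","scene4")
cv2.imwrite("pics/c4.png",cv2.resize(S[160:270,250:390],None,fx=5.4,fy=5.4,interpolation=cv2.INTER_CUBIC))
```

```text
at t 45.9 tcp [ 0.6496 -0.1693  0.0406] gap 0.0916 F [ 0.5 -0.8  0.6]
```

View pics/c4.png

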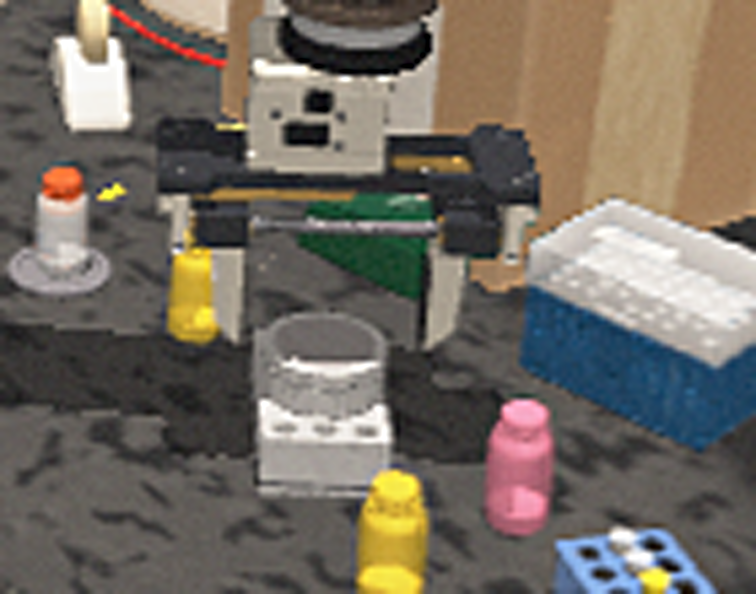

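The side view shows open tips at about crop rows 342–347, level with the tin's lid at 340. They are about 20 mm higher than the reported TCP implies, so I'll quantify that.

```bash
cat >> h.py <<'E'
def tipz(px,c,yaw):
    """intersect scene rays with the vertical plane holding the closing line"""
    n=P(-np.sin(yaw),np.cos(yaw),0); e,d=rays("scene",px); s=((P(*c,0)-e)@n)/(d@n); p=e+d*s[:,None]
    return np.c_[p,(p-P(*c,0))@P(np.cos(yaw),np.sin(yaw),0)]
E
python3 - <<'E'
from h import *
np.set_printoptions(precision=4,suppress=True)
c=(np.array([[222,335],[243,343],[417,347],[440,340]])+.5)/5.4-.5+[250,160]
print(tipz(c,(.649,-.169),-.6))
manip.servo_line([.649,-.169,.030],vel=.05);report("30")
S=grab("scene","scene5")
cv2.imwrite("pics/c5.png",cv2.resize(S[185:260,270:370],None,fx=7.5,fy=7.5,interpolation=cv2.INTER_CUBIC))
E
```

```text
[[ 0.6034 -0.1378  0.064  -0.0552]
 [ 0.6128 -0.1442  0.0596 -0.0439]
 [ 0.6884 -0.1959  0.0611  0.0477]
 [ 0.698  -0.2025  0.0659  0.0594]]
30 t 46.3 tcp [ 0.6487 -0.1688  0.0296] gap 0.092 F [-0.   0.3  0.2]
```

View pics/c5.png

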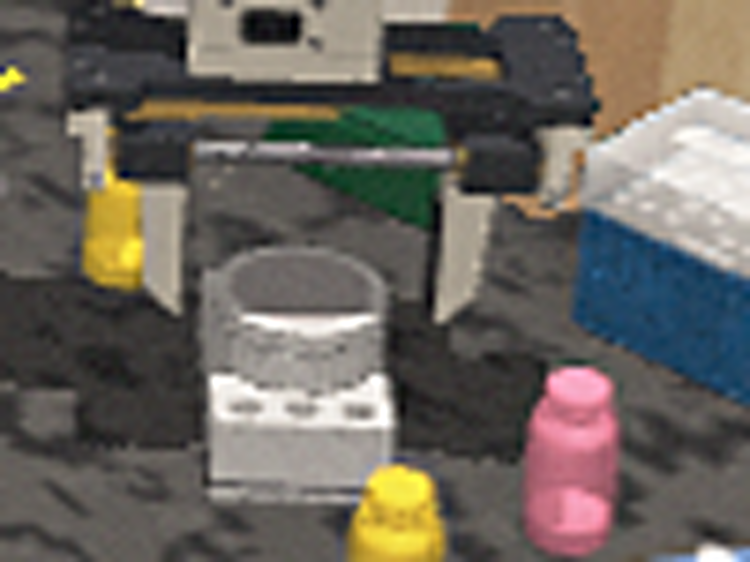

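The tips sit 20 mm above the reported TCP in both pictures (0.060 at TCP 0.040, about 0.050 at TCP 0.030), so I'll correct for that. TCP 0.019 puts the tips at about 0.039, and I'll stop if the gap is wrong after closing.

Run:
```python
from h import *
print(manip.solve_ik([.4808,-.3203,-.016],down(-1.2)) is not None)
manip.servo_line([.649,-.169,.020],vel=.03);report("at")
effector.close(25); report("grip")
if abs(manip.current_finger_gap()-.066)>.006: raise SystemExit("bad gap")
manip.servo_line([.649,-.169,.05],vel=.06); report("lift30")
S=grab("scene","scene6")
cv2.imwrite("pics/c6.png",cv2.resize(S[185:260,270:370],None,fx=7.5,fy=7.5,interpolation=cv2.INTER_CUBIC))
```

```text
True
at t 46.8 tcp [ 0.6488 -0.169   0.0197] gap 0.0917 F [-0.8  0.1 -0.4]
grip t 47.4 tcp [ 0.6488 -0.1688  0.0201] gap 0.0648 F [-1.1  0.1  1.7]
lift30 t 48.0 tcp [ 0.6491 -0.1688  0.0502] gap 0.0648 F [-0.3  0.5 -2.2]
```

View pics/c6.png

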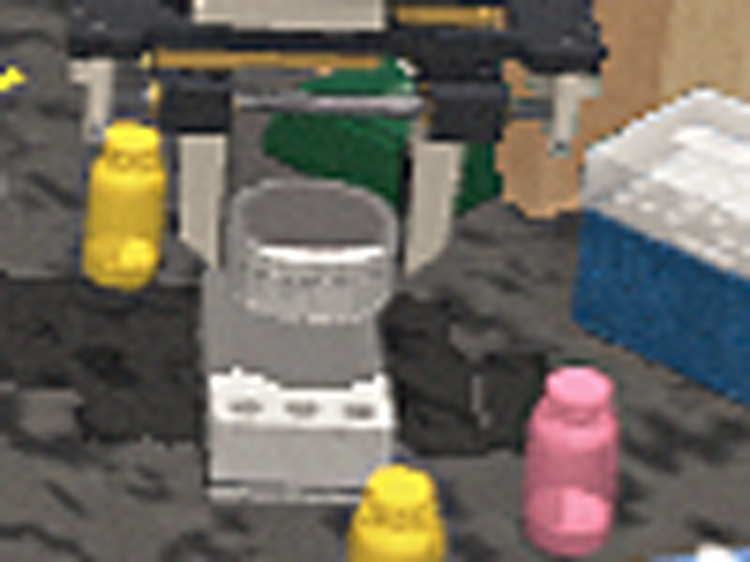

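The tin is held level above the block, at (310,250) in the crop. Placing it, then measuring the block.

Run:
```python
from h import *
manip.servo_line([.649,-.169,.18],vel=.15)
place((.4808,-.3203),-.011,-1.2,.18,.12)
manip.move_pose([.45,.15,.3],down(-.5)); report("park")
T=grab("top","top7");S=grab("scene","scene7")
v=lambda I,x0,x1,y0,y1: cv2.resize(I[y0:y1,x0:x1],(400,300),interpolation=cv2.INTER_CUBIC)
cv2.imwrite("pics/c7.png",np.vstack([np.hstack([v(T,260,340,130,190),v(S,270,350,200,260)]),np.hstack([v(T,300,400,180,255),v(S,240,340,245,320)])]))
for n,I,(x0,x1,y0,y1),z in (("top",T,(275,325,145,192),.034),):
    m=np.zeros(I.shape[:2],np.uint8); m[y0:y1,x0:x1]=(I.min(2)>150)[y0:y1,x0:x1]
    m=cv2.morphologyEx(m,cv2.MORPH_CLOSE,np.ones((5,5)))
    for c in blobs(m,100):
        r=cv2.minAreaRect(np.float32(plane(n,c[:,0],z)[:,:2]*1000)); print(np.round(r[0]+r[1]+(r[2],),1))
```

```text
down k=4 df=9.2 t 53.5 tcp [ 0.4809 -0.3204 -0.011 ] gap 0.0647 F [-2.1  1.8  8.3]
off t 55.1 tcp [ 0.4803 -0.3196  0.1191] gap 0.0922 F [ 0.1 -0.4 -0. ]
park t 57.0 tcp [0.4502 0.149  0.2998] gap 0.0922 F [-1.1  0.3 -0.1]
[ 650.  -165.1  113.1   68.2   55.6]
```

View pics/c7.png

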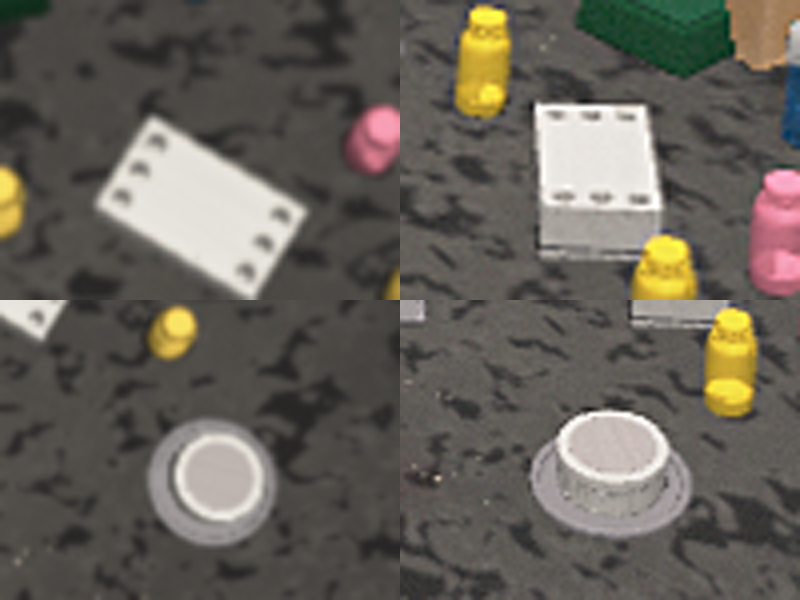

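The tin lies flat in the large round tray. The block fits at (0.650,-0.165), yaw 55.6°, 113x68 mm. I'll check its height and the neighbours' clearance in the gripper frame before picking.

Run:
```python
from h import *
np.set_printoptions(precision=4,suppress=True)
t=(np.array([[150,116],[308,210],[258,297],[96,205]])+.5)/5-.5+[260,130]
s=(np.array([[247,104],[260,208],[141,203],[135,104]])+.5)/5-.5+[270,200]
X=tri(t,s); print(X, X.mean(0))
T=cv2.imread("pics/top7.png"); h=cv2.cvtColor(T,cv2.COLOR_BGR2HSV).astype(int)
m=np.zeros(T.shape[:2],bool); m[145:200,250:350]=True
m&=(h[:,:,1]>90)&(h[:,:,2]>100)
a=-.6; A=np.array([[np.cos(a),np.sin(a)],[-np.sin(a),np.cos(a)]])
for c in blobs(m,20):
    p=plane("top",[c[:,0].mean(0)],.03)[0]; print("lookalike",p,"along/across pick",A@(p[:2]-[.650,-.166]))
```

```text
[[ 0.7095 -0.1375  0.0362  0.0013]
 [ 0.6441 -0.2305  0.0371  0.0016]
 [ 0.5892 -0.1958  0.0391  0.0032]
 [ 0.6535 -0.1011  0.0345  0.0001]] [ 0.6491 -0.1662  0.0367  0.0016]
lookalike [ 0.5936 -0.2954  0.03  ] along/across pick [ 0.0265 -0.1386]
lookalike [ 0.6585 -0.0408  0.03  ] along/across pick [-0.0637  0.1081]
lookalike [ 0.691  -0.2779  0.03  ] along/across pick [ 0.097  -0.0692]
```

Run:
```python
from h import *
c=(.6495,-.166)
assert manip.solve_ik([.4622,-.0322,-.011],down(-.541)) is not None
manip.move_pose([*c,.12],down(-.6)); manip.servo_line([*c,.01],vel=.1); manip.servo_line([*c,-.010],vel=.04); report("at")
effector.close(45); report("grip")
if abs(manip.current_finger_gap()-.066)>.006: raise SystemExit("bad gap")
manip.servo_line([*c,.15],vel=.1); report("lift")
if manip.current_finger_gap()<.06: raise SystemExit("lost")
place((.4622,-.0322),-.007,-.541,.15,.12)
manip.move_pose([.35,.35,.3],down(-.5)); report("park")
T=grab("top","top8");S=grab("scene","scene8")
cv2.imwrite("pics/c8.png",np.hstack([cv2.resize(T[130:270,130:270],(400,400)),cv2.resize(S[160:300,190:330],(400,400))]))
```

```text
at t 60.5 tcp [ 0.6494 -0.1661 -0.0102] gap 0.0919 F [ 0.1 -0.3  0.4]
grip t 61.1 tcp [ 0.6493 -0.1657 -0.0099] gap 0.0656 F [-1.5  0.2  2.6]
lift t 62.8 tcp [ 0.6491 -0.1658  0.1492] gap 0.0656 F [-0.1  0.3 -3.7]
down k=3 df=1.5 t 66.7 tcp [ 0.4624 -0.0323 -0.0069] gap 0.0656 F [ 0.2 -0.4 -1.2]
off t 68.4 tcp [ 0.4616 -0.0319  0.1194] gap 0.0918 F [ 0.3 -0.8  0.4]
park t 70.0 tcp [0.3506 0.3488 0.2996] gap 0.0921 F [ 0.7  0.5 -0.1]
```

View pics/c8.png

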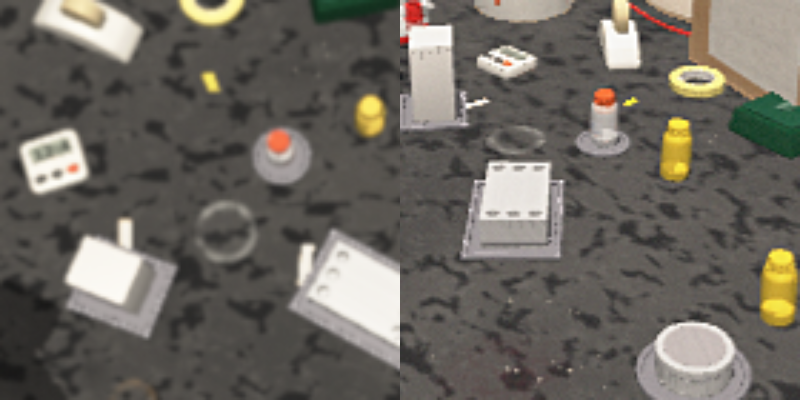

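All four appear seated in the pictures. I'll do one numeric check of centring and of the bystanders, then hand in.

Run:
```python
from h import *
T=cv2.imread("pics/top8.png").astype(int); T0=cv2.imread("pics/top0.png").astype(int)
def fit(x0,x1,y0,y1,z,th,near):
    m=np.zeros(T.shape[:2],np.uint8); m[y0:y1,x0:x1]=(T.min(2)>th)[y0:y1,x0:x1]
    m=cv2.morphologyEx(cv2.morphologyEx(m,cv2.MORPH_CLOSE,np.ones((5,5))),cv2.MORPH_OPEN,np.ones((5,5)))
    for c in blobs(m,100):
        r=cv2.minAreaRect(np.float32(plane("top",c[:,0],z)[:,:2]*1000)); print(near,np.round(r[0]+r[1]+(r[2],),1))
fit(225,295,205,265,.037,195,"block vs 462,-32 59deg")
fit(148,200,205,255,.103,205,"carton vs 487,233 66/-24deg")
fit(330,375,205,245,.031,180,"tin vs 481,-320")
m=(T[:,:,2]>170)&(T[:,:,1]<130)&(T[:,:,0]<100); ys,xs=np.nonzero(m[170:195,215:245]); print("bottle cap",plane("top",[[xs.mean()+215,ys.mean()+170]],.064)[0].round(4))
for n,(x0,x1,y0,y1) in dict(timer=(135,163,173,199),rack=(350,388,148,176)).items(): print(n,"mean diff",abs(T-T0)[y0:y1,x0:x1].mean().round(2))
manip.sleep(.5); print(manip.current_clock()); manip.hand_in()
```

```text
block vs 462,-32 59deg [469.5 -24.6 134.   66.8  58.9]
carton vs 487,233 66/-24deg [493.2 230.5  60.7  57.9  66.7]
tin vs 481,-320 [ 481.4 -321.2   63.1   64.5   85.6]
bottle cap [0.6249 0.0569 0.064 ]
timer mean diff 0.47
rack mean diff 0.51
70.5833
the job is handed in; nothing more can be done
```

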